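# Unpack the mould's upper half from its carton and close the mould

## Robot

A 6-joint arm with a two-finger parallel gripper is mounted at the origin on a cart in front of the work surface, level with it; the furniture and walls round the work are solid. World frame = base frame: x ahead of the robot, y to its left, z up, the work surface at z = 0. Lengths are in mm, angles in rad, forces in N, time in s.
With the tool pointing down it reaches from about 275 to 750 mm from the base axis. Payload 10.2 kg.
Tool frame: the origin (TCP) lies on the mounting face of the last link; the fingertips stand 173 mm ahead of it and the grasp point (between the pads) lies 155 mm ahead of it; z points along the fingers, y is the line along which they close (so a half turn about z gives the same grasp; the last joint's range is limited). The gripper opens to 85 mm and grips with 20 to 120 N. Pads are 22 mm wide; open, the fingers measure 114 mm over their backs; the gripper's body (76 mm by 85 mm) begins 54 mm behind the grasp point. The pads swing forward as they close: fully open they stand 13 mm farther back than shut.
Start: joints at [1.033, 0.313, 1.498, -0, 1.331, -0.223], TCP at [162.567, 499.204, 404.694] pointing down, gripper open.
Joint ranges: [-2.94, 2.94], [-0.97, 2.17], [0.19, 2.56], [-1.23, 4.37], [0.02, 3.11], [-2.88, 2.88]. Speed limits (rad/s): [2.39, 2.39, 3.01, 3.14, 3.14, 3.14].

## Interface

Orientations are given as a unit quaternion [x, y, z, w].
In Python, from plant import manip gives the robot as it stands.
- The arm moves only by the tool jog_arm, never from a script. Its argument "steps" is a list of rows, each a list of 7 numbers: the shift along the tool's x, y, z in cm, then the turn, a rotation vector about the tool's x, y, z in rad, then the opening, from 0 (shut) to 1 (fully open). In form: [[x, y, z, ax, ay, az, fingers], ...]. A call has 1 to 12 rows; each row is the pose to reach, as a shift and turn from the pose commanded when the call began, along the tool's axes at that moment; what a row does not reach only later rows make up. A row lasts 1/8 s, in which the tool goes at most 62.5 mm and 10.7 degrees, less where a joint would pass 70% of its speed; a pose out of reach is approached as far as the arm can. A call with a gripper value outside its range is refused whole. The fingers move at their own pace and stop on an object; "squeeze" is the grip in N (left out, the last holds). Time passes only in rows, so rows that repeat a pose let the fingers close. It gives the time, the measured TCP pose, the force, the opening and the grip force at its end, in the units of the state.
- manip.get_obs(): the state, without advancing time (a new reading comes with each control period).
- manip.grab_frame(name): name is "scene" or "top" or "wrist"; returns a dict with "img" (384x512x3 uint8, blue, green, red), "z_map" (384x512 float32, mm along the optical axis (not along the pixel's ray), 0 where there is no reading), "camera_matrix" (3x3 intrinsics, pixels), "rvec" (rotation vector, rad) and "tvec" (3), from world to camera coordinates, as OpenCV has them. Camera axes: x right, y down, z forward; pixel columns grow to the right and rows downward; lengths in mm; the calibration is good to about 2 mm. The wrist camera is an equidistant fisheye: a pixel r from the principal point sees the ray r / f radians off the axis. A picture is of the moment at which its call begins.
- manip.close_job(): hands the job in; it is judged then, once.
The state is a dict: "time": time; "joints": joint angles; "dq": joint speeds; "joint_torque": joint torques, N m; "tool_pos": TCP position; "tool_rot": TCP orientation; "force": force on the tool from outside, world axes, zero at the start; "wrist_torque": the same for the moment, N m; "grip_width": finger opening in mm; "gripper_force": force on a finger pad.
Only numpy, scipy, OpenCV 4.12 (cv2) and the standard library are available. Lean on these libraries where they do the work, as an engineer would, in place of code of your own. Each camera call takes 0.05 s, during which the arm holds its last target. There are 200 camera calls.

## Task

The upper half of the small six-sided mould has arrived in the cardboard carton, whose tape is already slit. Swing the lid right back, well past upright, then swing both dust flaps well past upright too, leaving all three folded back; lift the upper half out and set it, without dropping it, on the matching lower half that waits on the bench, edges flush and the bolt lug over the bolt lug. Do not shift the lower half or disturb the beaker and the rectangular mould half, and let go of everything.

Things in the scene. Friction and masses are not known exactly. Their poses are not given: they have to be found in the camera images.
- carton: Brown cardboard carton, fixed; outside 130 (x) x 150 (y) x 66 (z) mm, board 3.5 mm. Origin: centre of its underside, z up. Lid hinged on top of its +x wall, away from the robot; dust flaps on its +y (left) and -y (right) walls reach to the middle under the lid. Inside, the floor pad is 10 mm above the bench and spacers 30 mm high line the x walls, leaving 101 (x) x 143 (y) mm free.
- lid (a joint): Lid angle in rad: 0 closed flat, grows as the lid swings up and over away from the robot, 1.57 upright, stop at 2.5. The crease is stiff: it stays where it is left. Starts sprung partly open, 0.70 to 0.95.
- left_flap (a joint): Angle of the left dust flap in rad: 0 flat, grows as it swings up and over towards the carton's +y side, 1.57 upright, stop at 2.5; stays where it is left. Starts at 0.55 to 0.75.
- right_flap (a joint): The same for the right dust flap, which swings over towards the carton's -y side.
- lid_hinge (a point): Middle of the lid's hinge line (66.5 mm above the bench). Its axes turn with the lid: y along the hinge (the lid is 150 mm long in y), -x towards the free edge, z out of the lid's outer face.
- lid_edge (a point): Middle of the lower rim of the tuck strip on the lid's free edge. The lid is 130 mm deep from hinge to free edge and 3.5 mm thick; an 18 mm tuck strip is bent square to it there, pointing into the carton.
- left_flap_hinge (a point): Middle of the left flap's hinge line (66 mm above the bench), axes turning with the flap: x along the hinge, -y towards the free edge.
- left_flap_edge (a point): Point in the middle of the left flap's free edge, 52 mm from its hinge; the flap is 3.5 mm thick, tapered, about 65 mm wide at the free edge.
- right_flap_hinge (a point): Middle of the right flap's hinge line (66 mm above the bench), axes turning with the flap: x along the hinge, +y towards the free edge.
- right_flap_edge (a point): Point in the middle of the right flap's free edge, 52 mm from its hinge; same shape as the left flap.
- upper: Upper mould half: pale grey, uneven six-sided block, 67 x 71 mm, 29 mm high, 0.2 kg, right way up on the carton's pad, sprue bore in its top. Origin on its underside; z up. Grip it at point upper_mid across its two long, nearly parallel sides, 51 mm apart along the line turned 53 degrees from its +x towards its +y. A bolt lug 6 mm high at its foot reaches x = -33, y = -9 mm.
- upper_mid (a point): Middle of the upper half's underside, at x = 3.5, y = -3.5 mm from its origin.
- upper_lug (a point): Bolt lug of the upper half, level with its underside, at x = -29, y = -8 mm from its origin.
- lower: Lower mould half: matching six-sided block, 68 x 71 mm, 21 mm high, loose on the bench with its joint face up. Origin on its underside; z up; a bolt lug at its top edge reaches x = -33, y = -8 mm. Closed, the upper half sits on it with the same x and y axes, its origin 21 mm above this origin.
- lower_mid (a point): Where upper_mid lies when the mould is closed (on the lower half's top face).
- lower_lug (a point): Where upper_lug lies when the mould is closed.
- clover: Bystander: rectangular aluminium mould half with a clover-shaped cavity, 69 x 87 x 21 mm. Origin: centre of its underside.
- beaker: Bystander: translucent measuring beaker, 64 mm across, 81 mm high. Origin: centre of its underside.

How it is judged:
By the outcome, as a careful person would: the job done as asked, in the order asked, and still so for the second after the job is handed in, with the robot touching nothing.
It also fails if it takes over 58 s, if anything falls off the work surface, if the arm or the gripper's body presses on something with over 40 N, if the wrist force passes 120 N, or if a joint passes its speed limit or range.

## Working session

There is one attempt and no reset: what is moved stays moved. The work goes in short steps, Python scripts to look and compute and a tool call to move; the robot and the scene stay as the last step left them, time stands still between calls to the robot, and variables do not carry over. Pictures are saved under pics/ and viewed, at most 10 in all, crops included, and the job is handed in when it is done.

Besides the shell and the picture viewer there is one more tool, called after "Emit:" as name(argument=value, ...), one argument or row to a line, values as JSON. jog_arm: Moves the arm, as the interface text tells. Its arguments: {"type":"object","properties":{"steps":{"type":"array","items":{"type":"array","items":{"type":"number"}}},"squeeze":{"type":"number"}},"required":["steps"]}

```bash
ls; mkdir -p pics; python3 - <<'E'
from plant import manip
import cv2,numpy as np
ims=[]
for n in("scene","top"):
    f=manip.grab_frame(n);np.savez(f"{n}0.npz",**f);ims.append(f["img"])
    R=cv2.Rodrigues(f["rvec"])[0];print(n,-R.T@f["tvec"].ravel(),f["camera_matrix"][0,0])
o=manip.get_obs();print(o)
cv2.imwrite("pics/a.png",ims[0]);cv2.imwrite("pics/b.png",ims[1])
E
```

```text
pics
scene [ 263.91943357 -390.42711222  700.10622113] 388.34170673914207
top [473.60038162 101.74891184 901.69179373] 364.62108044348525
{'time': 0.1, 'joints': array([ 1.03258822e+00,  3.13387956e-01,  1.49834181e+00,  7.22226480e-06,
        1.33097504e+00, -2.23391822e-01]), 'dq': array([-0.00015219,  0.00029048, -0.00199583, -0.0003877 , -0.00032053,
       -0.00044223]), 'joint_torque': array([ 2.82132984e-03, -4.12898040e+01, -2.60141873e+01, -1.90088249e-04,
        3.01519911e-03,  4.49265610e-05]), 'tool_pos': array([162.55398099, 499.17079062, 404.20256999]), 'tool_rot': array([ 1.56759744e-01,  9.87636610e-01, -5.14942815e-04, -2.09930442e-04]), 'force': array([ 0.95215623, -0.44698499, -0.7945623 ]), 'wrist_torque': array([-0.00891096,  0.03141933, -0.02453027]), 'gripper_force': 0.0, 'grip_width': 85.27178247034324}
```

View pics/a.png

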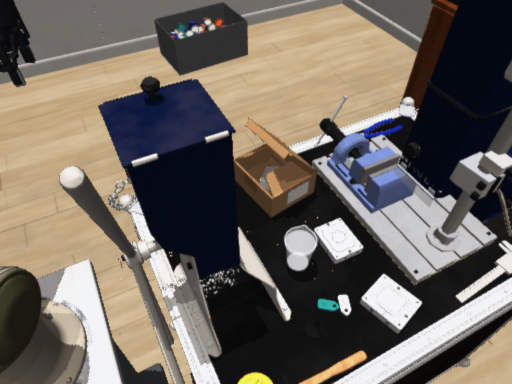

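View pics/b.png

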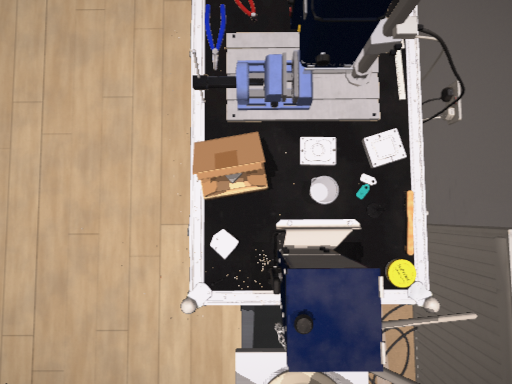

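The scene view shows the carton around (275,175), the beaker at (300,245) and white blocks at (340,240) and (390,302). The top view shows the carton at (232,165), a small block at (224,243), other blocks at (318,150) and (385,147), and a tall blue hopper near the robot. Next I'll make a height map from the depth data.

```bash
cat > h.py <<'E'
import numpy as np,cv2
def cam(f):
    return f["camera_matrix"],cv2.Rodrigues(f["rvec"])[0],f["tvec"].ravel()
def cloud(f):
    K,R,t=cam(f);z=f["z_map"];v,u=np.mgrid[:z.shape[0],:z.shape[1]]
    p=np.stack([(u-K[0,2])/K[0,0]*z,(v-K[1,2])/K[1,1]*z,z],-1)
    w=(p-t)@R;w[z==0]=np.nan;return w
def proj(f,p):
    return cv2.projectPoints(np.float64(p).reshape(-1,1,3),f["rvec"],f["tvec"],f["camera_matrix"],None)[0][:,0]
E
python3 - <<'E'
from h import *
T=dict(np.load("top0.npz"));S=dict(np.load("scene0.npz"))
print("origin",proj(T,[[0,0,0],[162,499,404]]),proj(S,[[0,0,0],[162,499,404]]))
w=cloud(T)
for r in range(120,384,12):
    print(r,' '.join("%4.0f"%w[r,c,2] if w[r,c,2]==w[r,c,2] else '   .' for c in range(186,450,11)))
for (c,r) in [(224,243),(318,150),(385,147),(323,190),(232,165),(330,310),(200,300),(320,225)]:print(c,r,w[r,c])
def up(T,x0,x1,y0,y1,s,n):
    c=cv2.resize(T["img"][y0:y1,x0:x1],None,fx=s,fy=s,interpolation=cv2.INTER_CUBIC);return c
a=up(T,190,290,120,270,4,0)
b=up(S,225,325,110,260,4,0)
cv2.imwrite("pics/c.png",np.hstack([a,b[:, :400]]))
E
```

```text
origin [[301.95485192 417.00350199]
 [-46.14884374 458.38318765]] [[ 19.11915322 361.57177574]
 [-12.83969688  -4.2379343 ]]
120 -819    3   -0    1   12   11   10   10    5    9    6    8    5    2    4    3    2   -1   -2   -0   -1    2 -290 -507
132 -818    1    1   -0   -1   -1   71   -2   -1    1   -2    0    0   -0    1   -1   -2    1   19   23   -1    1 -602 -508
144 -821   78   85   93   99  105  112   -1   -0   -2    1   20   17   18    3    0    0   20   19   16    1    1 -603 -508
156 -823  119  126  132  139  144  149  154   -1   -2   -1   20   15   20    0    4    1   20   20   18    1   -0 -604 -515
168 -821  157  162  166  166  163  160   68   -1    3    1    0   -1   -1   -3   -0    0   -1    1   -2    0    5 -611 -524
180 -809    4   85   10   38   10   92   70   -4   -4   -4    2   71   68   -4   -2    8    0    2   -3   -0    6 -623 -530
192 -820    0   82   30   29   60   -0    0   -2   -1   -4    1   70    .    3   -3    4   -1    1    1   20   -1 -621 -531
204 -823    4   -1   -1   -3    1   -2    0    2   -0    1   -1   -2   -1   -2   -1   -0    9    0   -2   2
[... 1447 characters left out ...]
07  406  405  408  406  405  408 -507 -504 -471 -388 -302
360 -821 -811 -822 -818 -821   -0   -1   -2    0    0  406  405  406  407  405  407  405  407  408 -504 -492 -477 -378 -308
372 -820 -817 -821 -827 -820   -2   -0    1   -4    5    9   11    5    1   -2   -1   -3  325  342  350 -502 -481 -389 -310
224 243 [410.20141253 182.22344893  22.68826908]
318 150 [634.06616585 -47.47578693  18.48494889]
385 147 [ 640.14805241 -211.11794784   18.80389599]
323 190 [532.36189336 -48.61797016  68.41160232]
232 165 [577.88412866 152.89047593 165.17072587]
330 310 [349.14961123   6.59461442 407.09402341]
200 300 [272.81205928 241.88170282   4.04689877]
320 225 [451.07116899 -51.34009009   2.60750561]
```

View pics/c.png

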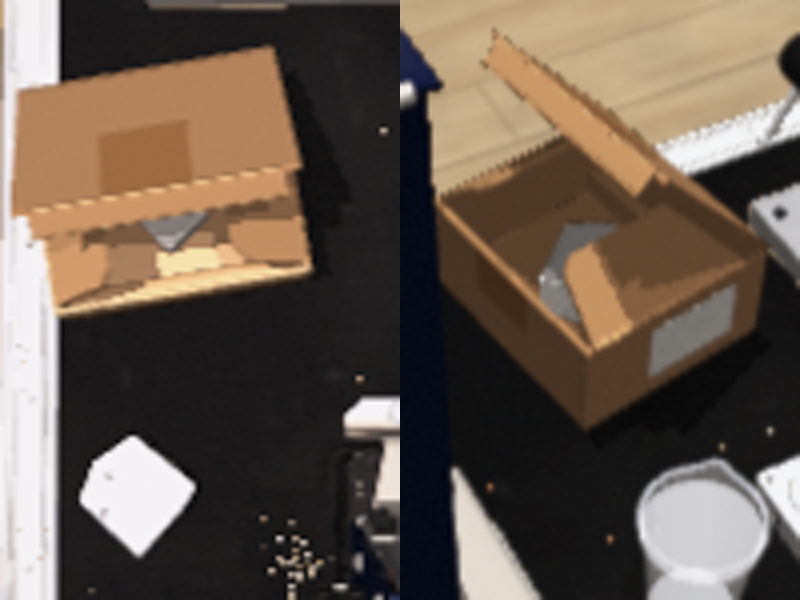

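The crop shows the lower half at about (224,243) in the top image. The carton's near rim runs from (204,199) to (268,188), and the upper half is visible inside, under the half-open lid. I'll triangulate the rim corners.

```bash
python3 - <<'E'
from h import *
T=dict(np.load("top0.npz"));S=dict(np.load("scene0.npz"))
def ray(f,u,v):
    K,R,t=cam(f);d=R.T@np.linalg.solve(K,[u,v,1.]);return -R.T@t,d/np.linalg.norm(d)
def tri(a,b):
    A=[];B=[]
    for f,(u,v) in((T,a),(S,b)):
        o,d=ray(f,u,v);P=np.eye(3)-np.outer(d,d);A.append(P);B.append(P@o)
    return np.linalg.lstsq(np.vstack(A),np.hstack(B),rcond=None)[0]
def onz(f,p,z):
    o,d=ray(f,*p);return o+d*(z-o[2])/d[2]
NR=tri((268,188),(272.5,197.5));NL=tri((203.75,198.75),(235,159));print("NR",NR,"NL",NL,np.linalg.norm(NR-NL))
print(onz(T,(268,188),66),onz(T,(203.75,198.75),66))
print("scene z66 NR NL BR",[onz(S,p,66).round(1) for p in((272.5,197.5),(235,159),(316.2,174.5))])
print("lid corners top z~",[cloud(T)[r,c].round(0) for c,r in((199,172),(262,160),(232,166))])
w=cloud(T)
m=(w[...,2]>12)&(w[...,2]<32)&(abs(w[...,0]-410)<60)&(abs(w[...,1]-182)<60)
print("lower",w[m].mean(0),w[m].min(0),w[m].max(0),m.sum())
# hopper extents by height
for z0 in(50,150,250,350):
    m=(w[...,2]>z0)&(w[...,2]<z0+100)&(w[...,0]<520)&(w[...,0]>100)&(w[...,1]<160)&(w[...,1]>-250)
    v=w[m];print(z0,v[:,:2].min(0),v[:,:2].max(0))
E
```

```text
NR [538.99468291  76.60091646  70.76887976] NL [517.04008374 223.01325401  69.4587343 ] 148.055035352214
[538.02417883  77.08819573  66.        ] [514.31061402 224.78709079  66.        ]
scene z66 NR NL BR [array([542.5,  79.6,  66. ]), array([521.3, 225.1,  66. ]), array([663.9,  94.7,  66. ])]
lid corners top z~ [array([564., 220., 167.]), array([587.,  92., 167.]), array([575., 152., 171.])]
lower [410.78394007 184.74572282  20.22170564] [374.66123149 151.22980054  12.05090747] [443.44193668 216.12147493  24.86070441] 499
50 [ 231.2294332  -249.80033781] [519.94744114  66.6554495 ]
150 [239.56038142 -57.64154773] [409.60655615  85.25951354]
250 [230.65138204 -97.01154724] [401.23669309  79.83314469]
350 [ 232.94829545 -116.43592337] [404.2590303   65.39360322]
```

```bash
cat > g.py <<'E'
# usage: g.py  x y ztip yaw_deg_of_tool_y  -> shift (cm) & turn in tool axes to put fingertips there, tool down
import sys,numpy as np
from plant import manip
from scipy.spatial.transform import Rotation as Ro
def rows(x,y,zt,yaw,o=None):
    o=o or manip.get_obs();R=Ro.from_quat(o["tool_rot"]);p=np.array(o["tool_pos"])
    a=np.radians(yaw);yv=np.array([np.cos(a),np.sin(a),0]);zv=np.array([0,0,-1.]);xv=np.cross(yv,zv)
    Rt=Ro.from_matrix(np.c_[xv,yv,zv])
    d=R.inv().apply(np.array([x,y,zt+173])-p)/10;r=(R.inv()*Rt).as_rotvec()
    return np.r_[d,r].round(2)
def C(a,b): # carton axes from hinge middle -> world xy
    H=np.array([656,170.6]);t=.152
    return H+a*np.array([np.cos(t),np.sin(t)])+b*np.array([-np.sin(t),np.cos(t)])
if __name__=="__main__":
    if len(sys.argv)>1:
        v=list(map(float,sys.argv[1:]));print(rows(*v))
    o=manip.get_obs();print(o["time"],o["tool_pos"].round(1),o["force"].round(1),o["joints"].round(3))
E
python3 g.py 532 152 231 8.7
```

```text
[-4.588e+01 -2.157e+01  3.000e-02 -0.000e+00  0.000e+00  1.100e+00]
0.1 [162.6 499.2 404.2] [ 1.  -0.4 -0.8] [ 1.033  0.313  1.498  0.     1.331 -0.223]
```

Emit:
jog_arm(
  steps=[
    [-23,-10.8,0,0,0,0.55,0],
    [-45.9,-21.6,0,0,0,1.1,0],
    [-45.9,-21.6,0,0,0,1.1,0],
    [-45.9,-21.6,0,0,0,1.1,0],
    [-45.9,-21.6,0,0,0,1.1,0],
    [-45.9,-21.6,0,0,0,1.1,0],
    [-45.9,-21.6,0,0,0,1.1,0],
    [-45.9,-21.6,0,0,0,1.1,0],
    [-45.9,-21.6,0,0,0,1.1,0],
    [-45.9,-21.6,0,0,0,1.1,0],
    [-45.9,-21.6,0,0,0,1.1,0],
  ],
)

```text
time: 1.48
tool_pos: [531.3, 152.8, 404.8]
tool_rot: [0.649, 0.761, 0.0, -0.0]
force: [-0.5, -0.7, 0.1]
grip_width: -0.2
gripper_force: 0.0
```

```bash
python3 g.py 532 152 138 8.7;python3 - <<'E'
from plant import manip
import cv2,numpy as np
cv2.imwrite("pics/d.png",np.hstack([manip.grab_frame("scene")["img"][:, :],manip.grab_frame("top")["img"][:,130:400]]))
E
```

```text
[-0.09  0.05  9.38 -0.   -0.    0.01]
1.475 [531.3 152.8 404.8] [-0.5 -0.7  0.1] [ 0.068  0.374  1.412  0.     1.356 -0.09 ]
```

View pics/d.png

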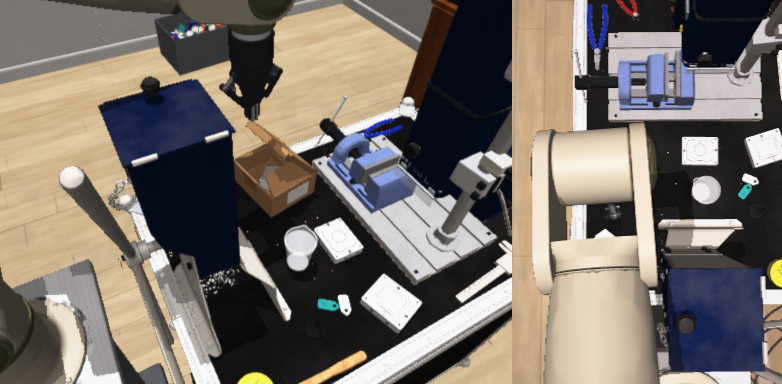

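The arm stands high over the carton at about (250,90) in the scene picture, clear of the hopper. The lid's free edge is right below the closed fingers. Next I'll go down and push the lid over.

Emit:
jog_arm(
  steps=[
    [0,0,5,0,0,0.01,0],
    [0,0,9.4,0,0,0.01,0],
    [0,0,9.4,0,0,0.01,0],
    [0,1.5,9.4,0,0,0.01,0],
    [0,3,9.4,0,0,0.01,0],
    [0,4.5,9.4,0,0,0.01,0],
    [0,6,9.4,0,0,0.01,0],
    [0,7.5,9.4,0,0,0.01,0],
    [0,9,9.4,0,0,0.01,0],
  ],
)

```text
time: 2.7
tool_pos: [623.3, 167.1, 332.1]
tool_rot: [0.653, 0.757, 0.014, 0.013]
force: [-11.3, 2.0, 87.1]
grip_width: -0.2
gripper_force: 48.5
```

Emit:
jog_arm(
  steps=[
    [0,1.5,0,0,0,0,0],
    [0,3,0,0,0,0,0],
    [0,4.5,0,0,0,0,0],
    [0,6,0,0,0,0,0],
    [0,7.2,0,0,0,0,0],
    [0,7.8,0,0,0,0,0],
    [0,7.8,0,0,0,0,0],
  ],
)

```text
time: 3.58
tool_pos: [698.2, 177.3, 311.9]
tool_rot: [0.653, 0.757, 0.001, 0.001]
force: [-0.2, -0.1, -0.1]
grip_width: 0.2
gripper_force: 0.2
```

```bash
python3 g.py;python3 - <<'E'
from plant import manip
import cv2,numpy as np
cv2.imwrite("pics/e.png",np.hstack([manip.grab_frame("scene")["img"][60:260,200:400],manip.grab_frame("wrist")["img"][92:292,100:400]]))
E
```

```text
3.575 [698.2 177.3 311.9] [-0.2 -0.1 -0.1] [ 0.087  0.833  0.9    0.     1.407 -0.06 ]
```

View pics/e.png

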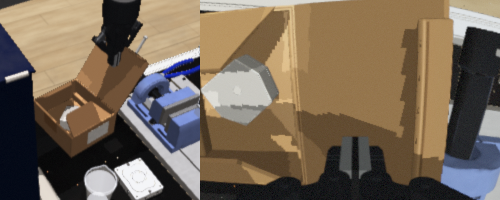

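The lid is folded well back, leaning away behind the carton. In the wrist crop the upper half shows at about (235,90), and the flaps are still half up. Next, the left flap.

```bash
python3 - <<'E'
from g import *
print(rows(*C(-62,0),138,8.7))
print(rows(*C(-62,0),82,8.7))
E
```

```text
[-7.000e-02 -1.045e+01  4.000e-02  0.000e+00  0.000e+00 -1.000e-02]
[-7.000e-02 -1.045e+01  5.640e+00  0.000e+00  0.000e+00 -1.000e-02]
```

Emit:
jog_arm(
  steps=[
    [0,-5.5,0,0,0,0,0],
    [0,-10.4,0,0,0,0,0],
    [0,-10.4,3,0,0,0,0],
    [0,-10.4,5.6,0,0,0,0],
    [0,-10.4,5.6,0,0,0,0],
    [1.5,-10.4,5.6,0,0,0,0],
    [3,-10.4,5.6,0,0,0,0],
    [4,-10.4,5.4,0,0,0,0],
    [5,-10.4,4.9,0,0,0,0],
    [6,-10.4,4.2,0,0,0,0],
    [7,-10.4,4.0,0,0,0,0],
    [8,-10.4,4.0,0,0,0,0],
  ],
)

```text
time: 5.18
tool_pos: [583.6, 241.7, 270.9]
tool_rot: [0.654, 0.757, 0.0, 0.0]
force: [-0.2, -0.7, 0.7]
grip_width: -0.4
gripper_force: 0.3
```

Emit:
jog_arm(
  steps=[
    [1.2,0,0,0,0,0,0],
    [1.3,0,0,0,0,0,0],
    [1.3,0,0,0,0,0,0],
  ],
)

```text
time: 5.55
tool_pos: [581.8, 253.9, 270.5]
tool_rot: [0.654, 0.757, -0.0, -0.0]
force: [-0.3, 0.4, -0.6]
grip_width: -0.3
gripper_force: 0.0
```

```bash
python3 - <<'E'
from g import *
print(rows(*C(-62,0),98,8.7),rows(*C(-62,0),82,8.7));print(manip.get_obs()["force"])
E
```

```text
[-9.36 -0.07 -0.05 -0.    0.   -0.01] [-9.36 -0.07  1.55 -0.    0.   -0.01]
[-0.25620687  0.4212828  -0.64871093]
```

Emit:
jog_arm(
  steps=[
    [-5,0,0,0,0,0,0],
    [-9.4,0,0,0,0,0,0],
    [-10.4,0,1.5,0,0,0,0],
    [-11.4,0,1.5,0,0,0,0],
    [-12.4,0,1.5,0,0,0,0],
    [-13.4,0,1.3,0,0,0,0],
    [-14.4,0,0.8,0,0,0,0],
    [-15.4,0,0.1,0,0,0,0],
    [-16.4,0,0,0,0,0,0],
    [-17.4,0,0,0,0,0,0],
    [-18.6,0,0,0,0,0,0],
    [-18.7,0,0,0,0,0,0],
  ],
)

```text
time: 7.05
tool_pos: [609.1, 67.9, 270.6]
tool_rot: [0.654, 0.756, -0.0, 0.0]
force: [0.1, -0.3, -0.1]
grip_width: -0.5
gripper_force: 0.0
```

```bash
python3 - <<'E'
from g import *
print(rows(*C(-95,0),240,8.7), rows(440,182,260,8.7),manip.get_obs()["force"])
E
```

```text
[ 9.410e+00 -3.380e+00 -1.425e+01 -0.000e+00  0.000e+00 -1.000e-02] [ 1.373e+01 -1.509e+01 -1.624e+01 -0.000e+00  0.000e+00 -1.000e-02] [ 0.05156556 -0.29644582 -0.07227554]
```

Emit:
jog_arm(
  steps=[
    [0,0,-6,0,0,0,0],
    [4,-1,-12,0,0,0,0.5],
    [9.4,-3.4,-14.3,0,0,0,1],
    [9.4,-3.4,-14.3,0,0,0,1],
    [9.4,-3.4,-14.3,0,0,0,1],
  ],
)

```text
time: 7.68
tool_pos: [561.6, 157.2, 413.5]
tool_rot: [0.653, 0.757, -0.0, 0.0]
force: [-0.3, -0.4, -0.8]
grip_width: 72.5
gripper_force: 0.0
```

```bash
python3 - <<'E'
from g import *
import cv2
ims=[]
for n in("scene","wrist"):
    f=manip.grab_frame(n);np.savez(f"{n}1.npz",**f);ims.append(f["img"])
print(f["camera_matrix"],f["rvec"],f["tvec"],manip.get_obs()["tool_pos"])
R=cv2.Rodrigues(f["rvec"])[0];print(-R.T@f["tvec"].ravel(),R)
cv2.imwrite("pics/f.png",np.hstack([ims[0][100:300,200:350],ims[1]])[:, :] if 0 else np.hstack([cv2.copyMakeBorder(ims[0][100:300,200:350],0,184,0,0,0),ims[1]]))
E
```

```text
[[297.31863964   0.         254.77382138]
 [  0.         297.31863964 188.54314213]
 [  0.           0.           1.        ]] [-2.83801967 -0.20588379 -0.02905597] [-578.90649858   28.96927501  409.89064136] [562.17360668 156.14508761 412.59332529]
[552.03955021 229.50432238 382.83467956] [[ 0.98955429  0.14415588 -0.00117807]
 [ 0.13819966 -0.94627896  0.29233026]
 [ 0.04102635 -0.28943947 -0.9563167 ]]
```

View pics/f.png

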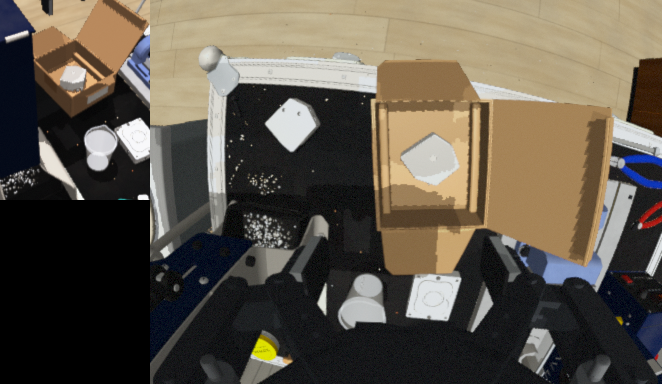

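The lid and both flaps are folded back. The upper half lies in the carton at wrist pixel (280,158) and the lower half at (142,125). I'll orthorectify both at their top heights and outline them.

```bash
cat >> h.py <<'E'
def fproj(f,p):
    K,R,t=cam(f);q=np.asarray(p)@R.T+t;r=np.hypot(q[...,0],q[...,1]);th=np.arctan2(r,q[...,2])
    s=K[0,0]*th/np.maximum(r,1e-9);return np.stack([q[...,0]*s+K[0,2],q[...,1]*s+K[1,2]],-1)
def ortho(f,cx,cy,z,half=60,s=4):
    # image rows grow with -x, cols with -y (like the top view); s px per mm
    n=int(2*half*s);i=(np.arange(n)+.5)/s
    X=cx+half-i[:,None]+0*i;Y=cy+half-i[None]+0*i[:,None]
    m=fproj(f,np.stack([X,Y,0*X+z],-1)).astype(np.float32)
    return cv2.remap(f["img"],m[...,0],m[...,1],cv2.INTER_CUBIC)
def fcloud(f):
    K,R,t=cam(f);z=f["z_map"];v,u=np.mgrid[:z.shape[0],:z.shape[1]]
    a=(u-K[0,2])/K[0,0];b=(v-K[1,2])/K[1,1];th=np.hypot(a,b);k=np.tan(th)/np.maximum(th,1e-9)
    w=(np.stack([a*k*z,b*k*z,z],-1)-t)@R;w[(z==0)|(th>1.2)]=np.nan;return w
E
python3 - <<'E'
from h import *
from g import *
f=dict(np.load("wrist1.npz"));w=fcloud(f)
for c,r in((280,158),(142,125)):
    print(w[r,c]); p=w[r,c]
    m=(abs(w-p)<[48,48,8]).all(-1);print(np.nanmedian(w[m],0),w[m].min(0),w[m].max(0),m.sum())
# flaps and lid heights
for n,(c,r) in dict(left=(275,85),leftedge=(272,66),right=(280,250),redge=(280,268),lid=(400,180),lidedge=(450,200)).items():
    p=w[r,c];H=np.array([656,170.6]);t=.152;d=p[:2]-H
    print(n,p.round(0),"carton a,b",d@[np.cos(t),np.sin(t)],d@[-np.sin(t),np.cos(t)])
E
```

```text
[590.86769475 166.88372867  38.34378124]
[592.40214299 164.71057709  39.74816985] [542.95384989 119.06383842  30.38545103] [638.74335296 213.59873918  42.6471164 ] 1952
[413.2664774  182.79324878  20.39297677]
[413.72477453 184.76406142  21.73279146] [374.80710784 150.19966868  12.76642682] [445.65016157 217.08368892  24.31991311] 1641
left [569. 248.  85.] carton a,b -74.18942881752713 89.34423977767418
leftedge [563. 264. 103.] carton a,b -78.05529439329875 106.43794506413089
right [604.  72.  86.] carton a,b -66.75430563306719 -89.99929872234885
redge [605.  56. 100.] carton a,b -67.3295987614649 -105.54723113207156
lid [701. 181. 127.] carton a,b 45.89092798277499 3.55272324163177
lidedge [724. 182. 182.] carton a,b 69.37184612344299 1.404485453301609
```

```bash
python3 g.py 591 160 135 8.7
```

```text
[-3.000e-02  2.930e+00  1.045e+01 -0.000e+00  0.000e+00 -1.000e-02]
7.775 [562.2 156.1 412.6] [ 0.   0.1 -0.7] [ 0.07   0.438  1.299 -0.     1.406 -0.075]
```

Emit:
jog_arm(
  steps=[
    [0,2.9,5,0,0,0,1],
    [0,2.9,10.5,0,0,0,1],
    [0,2.9,10.5,0,0,0,1],
    [0,2.9,10.5,0,0,0,1],
  ],
)

```text
time: 8.28
tool_pos: [591.0, 160.7, 310.7]
tool_rot: [0.654, 0.757, 0.001, 0.001]
force: [-0.1, -0.1, 1.1]
grip_width: 85.4
gripper_force: 0.0
```

```bash
python3 - <<'E'
from h import *
from g import *
f=manip.grab_frame("wrist");np.savez("wu.npz",**f);f0=dict(np.load("wrist1.npz"))
a=ortho(f,592,165,39,50,4);b=ortho(f0,413,184,21,50,4)
cv2.imwrite("pics/g.png",np.hstack([a,b]))
print(rows(413,180,135,8.7))
E
```

```text
[ 4.480e+00 -1.733e+01  2.600e-01  0.000e+00  0.000e+00 -1.000e-02]
```

View pics/g.png

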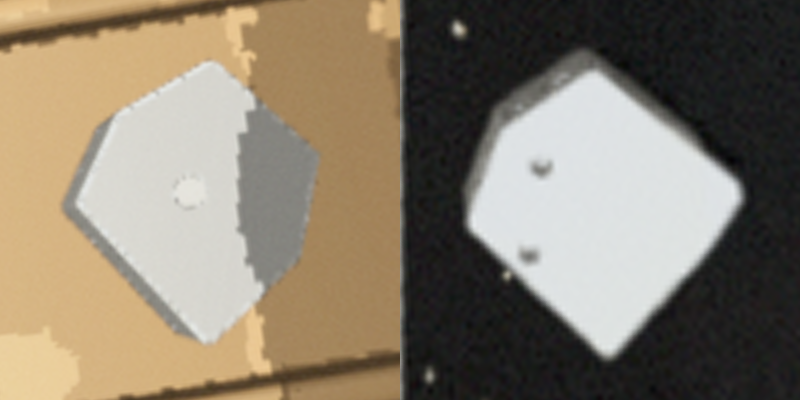

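The upper half's top outline has corners at (210,60), (318,152), (298,262), (208,345), (75,205) and (113,118), with the 51 mm pair facing up-right and down-left. The lower half's outline is the same shape turned about 4°, with an extra bulge, its lug, on the right. I'll take the same relative view of the lower half, then check the upper lug with the top camera.

```bash
python3 g.py 412 179.5 119.5 8.6
```

```text
[  4.44 -17.44   1.81   0.     0.    -0.  ]
8.325 [590.9 160.8 311.3] [ 0.1 -0.3 -0.9] [ 0.075  0.583  1.342 -0.     1.213 -0.071]
```

Emit:
jog_arm(
  steps=[
    [2.2,-8.7,0,0,0,0,1],
    [4.4,-17.4,0,0,0,0,1],
    [4.4,-17.4,1.8,0,0,0,1],
    [4.4,-17.4,1.8,0,0,0,1],
    [4.4,-17.4,1.8,0,0,0,1],
  ],
)

```text
time: 8.95
tool_pos: [412.9, 179.4, 292.7]
tool_rot: [0.654, 0.757, 0.002, 0.002]
force: [0.4, 0.5, -0.0]
grip_width: 85.5
gripper_force: 0.0
```

```bash
python3 - <<'E'
from h import *
from g import *
f=manip.grab_frame("wrist");np.savez("wl.npz",**f);T=manip.grab_frame("top");np.savez("top2.npz",**T);S=manip.grab_frame("scene");np.savez("scene2.npz",**S)
print(manip.get_obs()["tool_pos"])
a=ortho(f,413,184,21,50,4)
# ortho from perspective cams of carton interior at z=10..16
def po(f,cx,cy,z,half=50,s=4):
    n=int(2*half*s);i=(np.arange(n)+.5)/s
    X=cx+half-i[:,None]+0*i;Y=cy+half-i[None]+0*i[:,None]
    m=proj(f,np.stack([X,Y,0*X+z],-1)).reshape(n,n,2).astype(np.float32)
    return cv2.remap(f["img"],m[...,0],m[...,1],cv2.INTER_CUBIC)
cv2.imwrite("pics/i.png",cv2.resize(np.hstack([a,po(T,592,165,16),po(S,592,165,16)]),(798,266),interpolation=cv2.INTER_AREA))
E
```

```text
[413.05058443 179.24597195 291.6287012 ]
```

View pics/i.png

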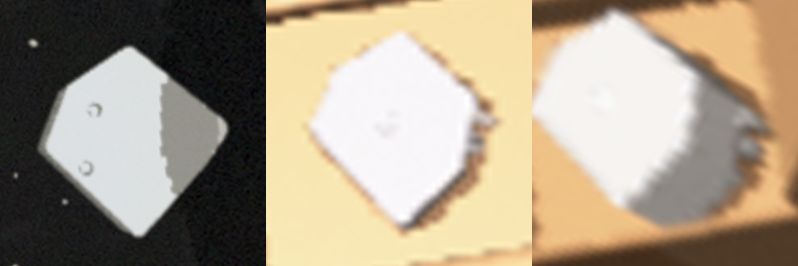

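The upper half's lug shows on the right in the top view, at (482,118), and the lower half's lug is also on the right, at (225,130). So the parts differ by only a few degrees. Next I'll fit the edges precisely.

```bash
cat > fit.py <<'E'
from h import *
def edges(img,V,segs,win=7):
    g=cv2.GaussianBlur(cv2.cvtColor(img,cv2.COLOR_BGR2GRAY).astype(np.float32),(0,0),1.2);out={}
    c=np.mean(list(V.values()),0)
    for s in segs:
        p,q=np.array(V[s[0]],float),np.array(V[s[1]],float)
        for it in range(2):
            d=(q-p)/np.linalg.norm(q-p);n=np.array([d[1],-d[0]])
            if n@(p-c)<0:n=-n
            k=np.arange(-win,win+.1,.5) if it==0 else np.arange(-4,4.1,.25)
            P=[]
            for t in np.linspace(.12,.88,40):
                b=p+t*(q-p);l=b+k[:,None]*n
                pr=cv2.remap(g,l[:,:1].astype(np.float32),l[:,1:].astype(np.float32),cv2.INTER_LINEAR)[:,0]
                gr=-np.gradient(pr) # bright inside
                i=gr.argmax()
                if 0<i<len(k)-1:P.append(l[i])
            P=np.array(P,np.float32);vx,vy,x0,y0=cv2.fitLine(P,cv2.DIST_HUBER,0,.5,.01).ravel()
            D=np.array([vx,vy]);
            if D@d<0:D=-D
            o=np.array([x0,y0]);p,q=o+D*((p-o)@D),o+D*((q-o)@D)
        n=np.array([D[1],-D[0]]); n=n if n@(p-c)>0 else -n
        out[s]=(n,n@o,np.median(abs((P-o)@n)),len(P),p,q)
    return out
E
python3 - <<'E'
from fit import *
U=ortho(dict(np.load("wu.npz")),592,165,39,50,4);L=ortho(dict(np.load("wl.npz")),413,184,21,50,4)
VU=dict(A=(210,60),B=(318,152),C=(298,262),D=(208,345),E=(75,205),F=(113,118))
VL=dict(A=(194,69),B=(318,165),C=(285,275),D=(209,355),E=(67,226),F=(99,138))
S=["AB","CD","DE","EF","FA"]
a=edges(U,VU,S);b=edges(L,VL,S);A=[];B=[]
for s in S:
    an=[np.degrees(np.arctan2(*x[s][0][::-1])) for x in(a,b)]
    print(s,np.round(an,2),"diff",round((an[1]-an[0]+180)%360-180,2),"off mm",round(a[s][1]/4,2),round(b[s][1]/4,2),"res",a[s][2:4],b[s][2:4])
for im,e in((U,a),(L,b)):
    for s in S: cv2.line(im,*[tuple(int(v*1) for v in x) for x in e[s][4:]],(0,0,255),1)
cv2.imwrite("pics/j.png",np.hstack([U,L]))
E
```

```text
AB [-48.5  -51.05] diff -2.55 off mm 24.15 17.7 res (np.float32(0.70989513), 35) (np.float32(0.34025073), 40)
CD [45.59 42.05] diff -3.53 off mm 98.41 99.19 res (np.float32(1.06672), 37) (np.float32(0.25920582), 40)
DE [137.07 133.2 ] diff -3.87 off mm 21.27 29.63 res (np.float32(0.24197614), 40) (np.float32(0.1900183), 40)
EF [-155.34 -159.17] diff -3.83 off mm -37.99 -35.2 res (np.float32(0.27863574), 40) (np.float32(0.24137813), 40)
FA [-119.62 -124.08] diff -4.46 off mm -38.77 -40.76 res (np.float32(0.2612207), 40) (np.float32(5.4836273e-06), 40)
```

View pics/j.png

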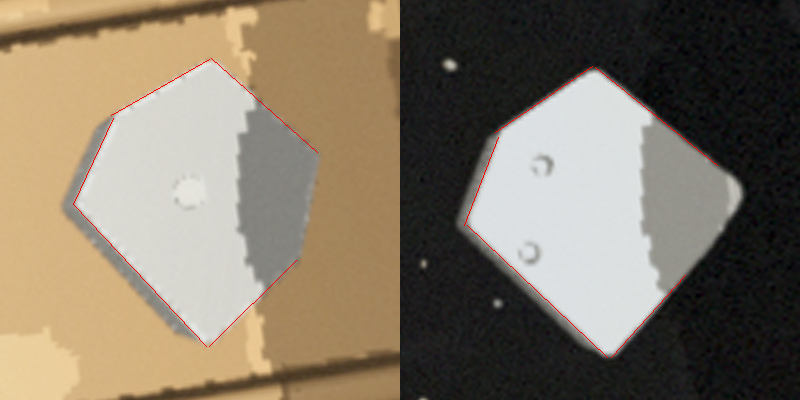

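The red lines follow both top-face outlines well. The lower half is turned about +3.9° in the world relative to the upper. I'll do a trial grip to self-centre the part, then look again to cancel the camera bias.

```bash
python3 - <<'E'
from g import *
print(rows(413,179.3,145,-44.7));o=manip.get_obs()
print(rows(594.5,164.2,145,-44.7),rows(594.5,164.2,12,-44.7))
E
```

```text
[ 0.01  0.   -2.64  0.   -0.    0.93]
[-4.12 17.74 -2.59  0.   -0.    0.93] [-4.12 17.71 10.71  0.   -0.    0.93]
```

Emit:
jog_arm(
  steps=[
    [0,0,-2.6,0,0,0.1,0.8],
    [-2,6,-2.6,0,0,0.3,0.8],
    [-3,12,-2.6,0,0,0.5,0.8],
    [-4.1,17.7,-2.6,0,0,0.7,0.8],
    [-4.1,17.7,-2.6,0,0,0.93,0.8],
    [-4.1,17.7,2,0,0,0.93,0.8],
    [-4.1,17.7,6,0,0,0.93,0.8],
    [-4.1,17.7,8.5,0,0,0.93,0.8],
    [-4.1,17.7,10.7,0,0,0.93,0.8],
    [-4.1,17.7,10.7,0,0,0.93,0.8],
  ],
)

```text
time: 10.35
tool_pos: [593.2, 164.2, 182.3]
tool_rot: [0.924, 0.383, -0.001, -0.0]
force: [0.6, -1.3, -0.8]
grip_width: 68.4
gripper_force: 0.0
```

Emit:
jog_arm(
  squeeze=25,
  steps=[
    [0,0,0,0,0,0,0.6],
    [0,0,0,0,0,0,0.5],
    [0,0,0,0,0,0,0.4],
    [0,0,0,0,0,0,0.4],
    [0,0,0,0,0,0,0.4],
  ],
)

```text
time: 10.98
tool_pos: [593.3, 164.6, 184.9]
tool_rot: [0.924, 0.383, 0.001, 0.0]
force: [1.2, -0.3, 6.0]
grip_width: 52.3
gripper_force: 27.1
```

```bash
python3 g.py 594.5 164.2 12 -44.7; python3 - <<'E'
from plant import manip
o=manip.get_obs();print(o["grip_width"],o["gripper_force"],repr(o["tool_rot"]))
E
```

```text
[ 0.06  0.11 -0.01  0.   -0.   -0.  ]
10.975 [593.3 164.6 184.9] [ 1.2 -0.3  6. ] [ 0.081  0.747  1.423 -0.     0.969  0.865]
52.323262070741436 27.097109459252522 array([9.23610894e-01, 3.83329373e-01, 1.15525416e-03, 4.16744262e-04])
```

Emit:
jog_arm(
  steps=[
    [0,0,0,0,0,0,0.6],
    [0,0,0,0,0,0,0.8],
    [0,0,0,0,0,0,0.85],
    [0,0,-5,0,0,0,0.85],
    [0,0,-10,0,0,-0.2,1],
    [0,0,-12.6,0,0,-0.4,1],
    [0,0,-12.6,0,0,-0.93,1],
    [0,0,-12.6,0,0,-0.93,1],
    [0,0,-12.6,0,0,-0.93,1],
    [0,0,-12.6,0,0,-0.93,1],
    [0,0,-12.6,0,0,-0.93,1],
  ],
)

```text
time: 12.35
tool_pos: [592.9, 164.6, 309.6]
tool_rot: [0.655, 0.756, -0.0, -0.0]
force: [-0.2, -0.5, -0.3]
grip_width: 85.4
gripper_force: 0.0
```

```bash
cat > cmp.py <<'E'
from fit import *
U0=ortho(dict(np.load("wu.npz")),592,165,39,50,4);L=ortho(dict(np.load("wl.npz")),413,184,21,50,4);U=ortho(dict(np.load("wu2.npz")),592,165,39,50,4)
VU=dict(A=(210,60),B=(318,152),C=(298,262),D=(208,345),E=(75,205),F=(113,118))
VL=dict(A=(194,69),B=(318,165),C=(285,275),D=(209,355),E=(67,226),F=(99,138))
S=["AB","CD","DE","EF","FA"]
a0=edges(U0,VU,S);a=edges(U,VU,S,10);b=edges(L,VL,S)
def wl(e,cx,cy): # world normals/offsets, image->world
    N=[];O=[]
    for s in S:
        n,o=e[s][:2];nw=np.array([-n[1],-n[0]]) # x=cx+50-r/4, y=cy+50-c/4
        N.append(nw);O.append(o/4+nw@[cx+50,cy+50])
    return np.array(N),np.array(O)
def solve(P,Q,w=(.5,1,2,2,2)): # rotation th, translation (about point c), scale offset d : P->Q
    ang=lambda N:np.arctan2(N[:,1],N[:,0])
    d=(ang(Q[0])-ang(P[0])+np.pi)%(2*np.pi)-np.pi;th=np.average(d,weights=w)
    R=np.array([[np.cos(th),-np.sin(th)],[np.sin(th),np.cos(th)]])
    A=np.c_[P[0]@R.T,np.ones(5)];r=Q[1]-P[1];W=np.sqrt(w)[:,None]
    x=np.linalg.lstsq(A*W,r*W[:,0],rcond=None)[0];return np.degrees(th),R,x,(A@x-r).round(2),np.degrees(d).round(2)
E
python3 - <<'E'
from g import *
f=manip.grab_frame("wrist");np.savez("wu2.npz",**f);o=manip.get_obs();print(o["time"],o["tool_pos"].round(1))
from cmp import *
u0=wl(a0,592,165);u=wl(a,592,165);l=wl(b,413,184)
for s in S:print(s,a[s][2:4])
G=np.array([593.3,164.6])
for n,p,q in(("u0->u",u0,u),("u->l",u,l),("u0->l",u0,l)):
    th,R,x,res,d=solve(p,q);print(n,"th",th.round(2),"d",d,"delta",x[2].round(2),"G maps to",(R@G+x[:2]).round(2),"res",res)
# midline of AB and DE at G
bis=u[0][0]-u[0][2];bis/=np.linalg.norm(bis);print("bisector yaw",np.degrees(np.arctan2(*bis[::-1])), "dist AB,DE from G",u[1][0]-u[0][0]@G,u[1][2]-u[0][2]@G)
E
```

```text
12.4 [592.9 164.6 309.6]
AB (np.float32(1.073143), 40)
CD (np.float32(0.77362156), 34)
DE (np.float32(0.2134552), 40)
EF (np.float32(0.24258232), 40)
FA (np.float32(0.36637175), 40)
u0->u th -0.19 d [ 0.09 -1.9   0.06  0.13  0.04] delta -3.18 G maps to [595.61 165.72] res [-4.64  2.6  -1.66  1.46  0.06]
u->l th 4.07 d [2.46 5.43 3.81 3.69 4.42] delta 0.25 G maps to [408.51 187.91] res [ 7.54 -3.6   2.   -0.96 -1.12]
u0->l th 3.88 d [2.55 3.53 3.87 3.83 4.46] delta -1.62 G maps to [410.1  188.32] res [ 4.82 -2.02  0.96 -0.09 -1.07]
bisector yaw -44.21342 dist AB,DE from G 27.129995590448402 25.07186391949648
```

```bash
cat >> cmp.py <<'E'
def local(P,c):return P[0],P[1]-P[0]@np.array(c)
E
python3 - <<'E'
from cmp import *
u0=wl(a0,592,165);u=wl(a,592,165);l=wl(b,413,184)
G=np.array([593.3,164.6]);c=np.array([411,185.])
for n,p,q,cc in(("u0->u",u0,u,G),("u->l",u,l,c),("u0->l",u0,l,c)):
    th,R,x,res,d=solve(local(p,G),local(q,cc));print(n,"th",th.round(2),"delta",x[2].round(2),"G maps to",(cc+x[:2]).round(2),"res",res)
for nm,p,cc in(("u0",u0,G),("u",u,G),("l",l,c)):print(nm,local(p,cc)[1].round(2))
E
```

```text
u0->u th -0.19 delta 0.1 G maps to [593.14 164.48] res [ 0.16 -0.09  0.06 -0.05 -0.  ]
u->l th 4.07 delta 0.24 G maps to [411.74 185.68] res [ 0.2  -0.01 -0.04  0.15 -0.15]
u0->l th 3.88 delta 0.33 G maps to [411.6  185.55] res [ 0.36 -0.1   0.01  0.1  -0.15]
u0 [27.23 28.35 25.01 28.13 28.48]
u [27.13 28.74 25.07 28.11 28.38]
l [27.34 27.98 25.27 29.09 29.77]
```

```bash
python3 g.py 593.3 164.6 12 -44.7
```

```text
[-1.000e-02  4.000e-02  1.246e+01 -0.000e+00  0.000e+00  9.200e-01]
12.4 [592.9 164.6 309.6] [-0.3 -0.6  0.6] [ 0.081  0.592  1.332  0.     1.218 -0.063]
```

Emit:
jog_arm(
  steps=[
    [0,0,0,0,0,0.2,0.85],
    [0,0,0,0,0,0.4,0.8],
    [0,0,0,0,0,0.6,0.8],
    [0,0,0,0,0,0.92,0.8],
    [0,0,2,0,0,0.92,0.8],
    [0,0.04,7,0,0,0.92,0.8],
    [0,0.04,10,0,0,0.92,0.8],
    [0,0.04,12.4,0,0,0.92,0.8],
    [0,0.04,12.4,0,0,0.92,0.8],
  ],
)

```text
time: 13.52
tool_pos: [592.9, 164.6, 184.2]
tool_rot: [0.922, 0.387, -0.002, -0.001]
force: [0.3, 0.1, -0.1]
grip_width: 68.2
gripper_force: 0.0
```

Emit:
jog_arm(
  squeeze=40,
  steps=[
    [0,0,0,0,0,0,0.65],
    [0,0,0,0,0,0,0.5],
    [0,0,0,0,0,0,0.4],
    [0,0,0,0,0,0,0.4],
    [0,0,0,0,0,0,0.4],
  ],
)

```text
time: 14.15
tool_pos: [593.7, 164.7, 187.4]
tool_rot: [0.922, 0.388, 0.001, 0.0]
force: [-1.0, -0.5, 7.0]
grip_width: 51.6
gripper_force: 42.7
```

```bash
python3 - <<'E'
from g import *
o=manip.get_obs();p=o["tool_pos"];print(p,rows(593.3,164.6,12,-44.7))
print(rows(p[0],p[1],130,-44.7),rows(411.65,185.6,130,-40.7))
E
```

```text
[593.68895282 164.71711596 187.36171056] [-0.04 -0.02  0.24  0.   -0.    0.01]
[ 2.000e-02  2.000e-02 -1.156e+01  0.000e+00 -0.000e+00  1.000e-02] [-11.21 -14.45 -11.61   0.    -0.    -0.06]
```

Emit:
jog_arm(
  steps=[
    [0,0,-3,0,0,0,0.4],
    [0,0,-7,0,0,0,0.4],
    [0,0,-11.6,0,0,0,0.4],
    [-3,-4,-11.6,0,0,-0.02,0.4],
    [-6,-8,-11.6,0,0,-0.06,0.4],
    [-9,-11.6,-11.6,0,0,-0.06,0.4],
    [-11.2,-14.4,-11.6,0,0,-0.06,0.4],
    [-11.2,-14.4,-11.6,0,0,-0.06,0.4],
    [-11.2,-14.4,-9,0,0,-0.06,0.4],
    [-11.2,-14.4,-6,0,0,-0.06,0.4],
    [-11.2,-14.4,-3,0,0,-0.06,0.4],
    [-11.2,-14.4,-3,0,0,-0.06,0.4],
  ],
)

```text
time: 15.65
tool_pos: [412.2, 185.0, 214.6]
tool_rot: [0.91, 0.415, -0.002, -0.0]
force: [0.2, -0.6, -2.1]
grip_width: 51.2
gripper_force: 43.0
```

```bash
python3 - <<'E'
from g import *
f=manip.grab_frame("wrist");np.savez("wh.npz",**f)
o=manip.get_obs();p=o["tool_pos"];print(p,o["force"],o["grip_width"],rows(411.9,185.8,28,-40.7))
E
```

```text
[412.56801323 185.10530033 215.8572479 ] [-0.30866529  0.42777163 -2.17531346] 51.66753303789913 [ 0.01 -0.1   1.49 -0.    0.   -0.  ]
```

Emit:
jog_arm(
  steps=[
    [0,-0.08,0.8,0,0,0,0.4],
    [0,-0.1,1.4,0,0,0,0.4],
    [0,-0.1,1.4,0,0,0,0.4],
    [0,-0.1,1.4,0,0,0,0.4],
    [0,-0.1,1.4,0,0,0,0.4],
  ],
)

```text
time: 16.32
tool_pos: [411.3, 185.9, 201.9]
tool_rot: [0.91, 0.415, 0.0, 0.0]
force: [-0.2, 0.7, -1.4]
grip_width: 51.5
gripper_force: 43.0
```

```bash
python3 - <<'E'
from g import *
o=manip.get_obs();p=o["tool_pos"];print(p,o["force"],o["joints"][0],rows(411.9,185.8,25.4,-40.7))
E
```

```text
[411.34655053 185.85639094 201.91120575] [-0.157989    0.71042431 -1.42291297] 0.1637777517113736 [ 0.03  0.05  0.35  0.   -0.   -0.  ]
```

Emit:
jog_arm(
  steps=[
    [0.03,0.05,0,0,0,0,0.4],
    [0.03,0.05,0.1,0,0,0,0.4],
    [0.03,0.05,0.2,0,0,0,0.4],
    [0.03,0.05,0.3,0,0,0,0.4],
    [0.03,0.05,0.3,0,0,0,0.4],
  ],
)

```text
time: 16.95
tool_pos: [411.8, 185.7, 198.6]
tool_rot: [0.91, 0.415, -0.0, -0.0]
force: [0.5, 0.6, -2.3]
grip_width: 52.0
gripper_force: 43.0
```

Emit:
jog_arm(
  steps=[
    [0,0,0.05,0,0,0,0.4],
    [0,0,0.1,0,0,0,0.4],
    [0,0,0.1,0,0,0,0.4],
  ],
)

```text
time: 17.32
tool_pos: [411.8, 185.8, 198.3]
tool_rot: [0.91, 0.415, 0.0, 0.0]
force: [-3.6, -1.5, 8.3]
grip_width: 51.9
gripper_force: 44.0
```

Emit:
jog_arm(
  steps=[
    [0,0,-0.05,0,0,0,0.4],
    [0,0,-0.05,0,0,0,0.62],
    [0,0,-0.05,0,0,0,0.66],
    [0,0,-0.05,0,0,0,0.75],
    [0,0,-0.05,0,0,0,0.8],
    [0,0,-2,0,0,0,0.8],
    [0,0,-6,0,0,0,0.85],
    [0,0,-12.2,0,0,0,1],
    [0,0,-12.2,0,0,-0.43,1],
    [0,0,-12.2,0,0,-0.86,1],
    [0,0,-12.2,0,0,-0.86,1],
    [0,0,-12.2,0,0,-0.86,1],
  ],
)

```text
time: 18.82
tool_pos: [411.8, 185.7, 319.7]
tool_rot: [0.692, 0.722, 0.0, 0.0]
force: [0.6, -0.5, -0.2]
grip_width: 85.3
gripper_force: 0.0
```

```bash
python3 - <<'E'
from g import *
o=manip.get_obs();print(o["tool_pos"],rows(413,179.2,147.6,8.6))
E
```

```text
[411.80440507 185.74274183 319.69405502] [-0.66  0.09 -0.09  0.   -0.   -0.11]
```

Emit:
jog_arm(
  steps=[
    [-0.7,0.1,-0.1,0,0,-0.11,1],
    [-0.7,0.1,-0.1,0,0,-0.11,1],
    [-0.7,0.1,-0.1,0,0,-0.11,1],
    [-0.7,0.1,-0.1,0,0,-0.11,1],
  ],
)

```text
time: 19.32
tool_pos: [413.0, 178.9, 320.6]
tool_rot: [0.654, 0.756, -0.0, -0.0]
force: [-0.2, 0.7, 0.2]
grip_width: 85.5
gripper_force: 0.0
```

```bash
python3 - <<'E'
from g import *
f=manip.grab_frame("wrist");np.savez("wp.npz",**f);print(manip.get_obs()["tool_pos"])
from cmp import *
P=ortho(f,413,184,50,50,4);e=edges(P,VL,S,9)
for s in S:print(s,e[s][2:4])
u0=wl(a0,592,165);u=wl(a,592,165);l=wl(b,413,184);p=wl(e,413,184);c=np.array([411,185.])
for nm,q in(("p",p),("l",l)):print(nm,local(q,c)[1].round(2))
th,R,x,res,d=solve(local(p,c),local(l,c));print("p->l th",th,d,x.round(2),res)
w=fcloud(f);m=(abs(w[...,0]-411)<15)&(abs(w[...,1]-185)<15);print("top z",np.nanmedian(w[m][:,2]))
cv2.imwrite("pics/k.png",np.hstack([P,L]))
E
```

```text
[413.048472   178.92722617 320.66605574]
AB (np.float32(0.25394917), 40)
CD (np.float32(0.23528814), 40)
DE (np.float32(0.24307537), 40)
EF (np.float32(0.2060852), 40)
FA (np.float32(0.39412463), 40)
p [27.6  28.37 25.08 28.55 29.69]
l [27.34 27.98 25.27 29.09 29.77]
p->l th 0.7299058889236893 [-0.57  0.15  0.37  0.22  2.22] [ 0.01  0.48 -0.06] [-0.09 -0.04  0.07 -0.15  0.13]
top z 234.82081765486186
```

View pics/k.png

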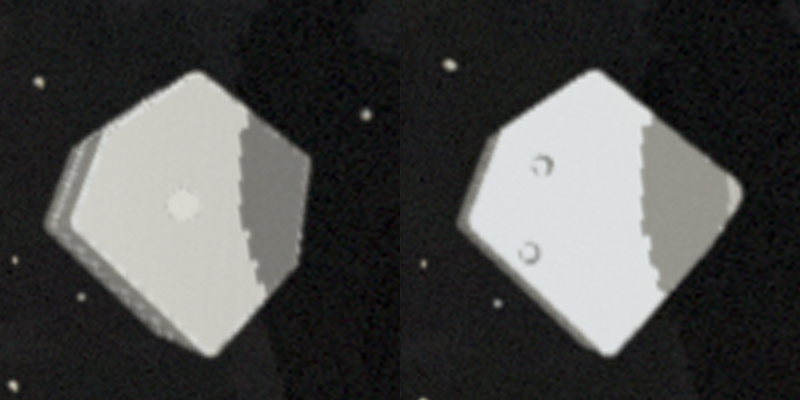

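The upper half sits flush on the lower half, with corners at about (197,72), (310,158), (210,355) and (73,220). It is within about 0.5 mm and under 1° of the lower outline, lug on the right over lug. The gripper is open and clear, so I'm handing in.

```bash
python3 -c "
from plant import manip
print(manip.close_job())"
```

```text
the job is handed in; nothing more can be done
None
```

I folded back the lid and both flaps, set the upper mould half on the lower one with lug over lug (about 0.5 mm off by camera), and handed the job in at about 19 s with the gripper open and clear; the wrist force peaked at 87 N or more while pushing the lid.

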